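# Charge the rivet bin, then release the catch and hold its gate open

## Task

Tip the pan by its ball handle right over to its stop so that all three rivets slide into the bin, and bring the pan back level. Then flip the brass safety catch back to its stop so that its bar is clear of the gate, and only after that pull the bin gate's upright handle until the gate stands wide open. The gate springs shut, so finish while still holding it wide open for the riveter to scoop from; leave the catch flipped, the rivets in the bin, and the funnel, hammer, collar and jaws where they lie.

Things in the scene. Friction and masses are not known exactly. Their poses are not given: they have to be found in the camera images.
- station: Grey steel rivet bin with its brackets, bolted down at a place and yaw that vary. Open-topped box 200 mm (x) by 200 mm (y), walls 5 mm thick, 80 mm high, floor 6 mm. Origin on the work surface; in the station's own axes the box runs from x -100 to +100 and y -110 to +90 mm. The tipping pan hangs at the +y end; the gate and its catch are on the -y end wall. x, y, z below mean the station's own axes (z up). Only the moving parts move.
- pan (a joint): Tilt of the sheet-steel tipping pan (rad): 0 level, on its rest; 1.1 tipped over to its stop, lip down in the bin. Positive turns about the station's +x axis (the ball handle rises at first and goes to -y). Stiff hinge, about 0.3 N m of friction plus the pan's own 300 to 450 g: it stays about where it is left; 3 to 5 N at the ball moves it.
- pan_pivot (a point): Middle of the pan's hinge axis (parallel to the station's x), at x 0, y +90, 115 mm above the surface. The pan is 116 mm wide (x) and, when level, reaches from 30 mm on the -y side of the axis (open lip, over the bin) to 110 mm on the +y side (back wall 40 mm high; side walls 32 mm high).
- pan_ball (a point): Centre of the black 26 mm ball on top of a 10 mm rod on the outside of the pan's back wall; moves with the pan. When level it is 112 mm to +y of the pivot and 85 mm above it.
- catch (a joint): Angle of the brass safety catch (rad): starts between 0 and 0.2, where its bar lies across the front of the gate and blocks it; 1.1 fully flipped back against its stop, bar pointing up. Positive raises the bar and carries the knob to -x. Bar no longer blocks the gate from about 0.7. Friction about 0.09 N m: it stays where it is left; 1 to 2 N at the knob moves it.
- catch_pivot (a point): The catch's pivot, at x -60, y -128, axis parallel to the station's y, 60 mm above the surface, 18 mm outside (-y) of the end wall's outer face. The bar, 75 mm long, 14 mm tall, 8 mm thick, runs to +x from here when the joint is 0.
- catch_knob (a point): Centre of the 18 mm brass ball at the end of the catch's upright 8 mm thumb arm, 85 mm from the pivot; at joint 0 it is 84 mm above the pivot and 13 mm to +x of it. Moves with the catch.
- gate (a joint): Angle of the steel gate (rad): 0 shut, 1.1 fully open at its stop. It opens outwards, to the station's -y, turning about vertical (counter-clockwise seen from above). A spring shuts it: about 2 N at the handle when shut, about 8 N when wide open. With the catch across it, it can move only about 0.07.
- gate_hinge (a point): The gate's vertical hinge axis, given at 140 mm above the surface, at x +93, y -115, at the +x corner of the end wall. The panel is 100 mm wide, 5 mm thick, top edge 82 mm above the surface.
- gate_handle (a point): Point on the axis of the gate's upright round handle, 18 mm diameter, which stands up from the gate from 80 to 165 mm above the surface; this point is at 140 mm, 80 mm from the hinge axis (to -x of it when shut). Moves with the gate.
- rivet0_mid (a point): Middle of a loose steel rivet, 20 to 40 g: flat head 24 mm diameter, 6 mm thick, shank 12 mm diameter, 28 mm long overall. Starts standing on its head in the pan.
- rivet1_mid (a point): Middle of a loose steel rivet, 20 to 40 g: flat head 24 mm diameter, 6 mm thick, shank 12 mm diameter, 28 mm long overall. Starts standing on its head in the pan.
- rivet2_mid (a point): Middle of a loose steel rivet, 20 to 40 g: flat head 24 mm diameter, 6 mm thick, shank 12 mm diameter, 28 mm long overall. Starts standing on its head in the pan.
- funnel_mid (a point): Bystander: blue enamel funnel standing mouth down, 110 mm across, 110 mm high; point 50 mm up on its axis.
- hammer_grip (a point): Bystander: ball-peen hammer lying flat, 280 mm long with a wooden handle; point on its handle.
- collar_mid (a point): Bystander: pale aluminium drill-stop collar lying flat, 44 mm outside, 18 mm high; its centre.
- jaws_mid (a point): Bystander: pair of brass squeeze-riveter jaws on a pin, about 75 by 50 by 18 mm; point half-way up.

How it is judged:
By the outcome, as a careful person would: the job done as asked, in the order asked, and still so for the second after the job is handed in, while the arm keeps its last pose, push and grip.
It also fails if it takes over 64 s, if anything falls off the work surface, if the arm or the gripper's body presses on something with over 40 N, if the wrist force passes 120 N, or if a joint passes its speed limit or range.

## Robot

A 7-joint arm with a two-finger parallel gripper is mounted at the origin on the work surface. World frame = base frame: x ahead of the robot, y to its left, z up, the work surface at z = 0. Lengths are in m, angles in rad, forces in N, time in s.
With the tool pointing down it reaches from about 0.4 to 0.875 m from the base axis. Payload 6.5 kg.
Tool frame: the origin (TCP) lies midway between the tips of the shut fingers; the grasp point (between the pads) lies 19 mm behind it; z points along the fingers, y is the direction in which the jaws open and shut (so a half turn about z gives the same grasp; the last joint's range is limited). The gripper opens to 88 mm and grips with 3 to 60 N. Pads are 18 mm wide; open, the fingers measure 123 mm over their backs; the gripper's body (75 mm by 187 mm) begins 45 mm behind the grasp point.
Start: joints at [-1.282, 0.536, -0.004, 1.538, 0.003, 1.067, -0.071], TCP at [0.226, 0.61, 0.205] pointing down, gripper open.
Joint ranges: [-2.7, 2.7], [-0.37, 2.16], [-1.27, 1.26], [0.24, 2.4], [-1.31, 4.45], [0.19, 1.91], [-2.76, 2.76]. Speed limits (rad/s): [2.39, 2.39, 3.14, 3.14, 3.14, 3.14, 3.14].

## Interface

Orientations are given as a unit quaternion [x, y, z, w].
In Python, from station import * gives the robot as it stands. The module is installed in compiled form; this text tells all that it offers.
- The arm moves only by the shell command python3 -m jog 'ROWS' [OPENING] [FORCE]. ROWS is JSON, a list that holds one entry, the list of rows, each a list of 6 numbers: the shift along the tool's x, y, z scaled (see below), then the turn, a rotation vector about the tool's x, y, z scaled (see below). In form: [[[tx, ty, tz, wx, wy, wz], ...]]. A call has 1 to 20 rows; each row is the pose to reach, as a shift and turn from the pose measured when the call began, along the tool's axes at that moment; what a row does not reach only later rows make up. The controller multiplies each number of a shift by 120 mm and each number of a turn by pi/4 rad. A row lasts 1/10 s, in which the tool goes at most 50 mm and 8.59 degrees, less where a joint would pass 70% of its speed; a pose out of reach is approached as far as the arm can. A call with a number of a shift or a turn outside -1 to 1 is refused whole. A call with a gripper value outside its range is refused whole. OPENING is the opening, from -1 (shut) to 1 (fully open), so that 0 is half open, set as the call begins (- or left out, the last holds). The fingers move at their own pace and stop on an object; FORCE is the grip in N (left out, the last holds). Time passes only in rows, so rows that repeat a pose let the fingers close. It gives the time, the measured TCP pose, the force and the opening at its end, in the units of the state.
- observe(): the state, without advancing time (a new reading comes with each control period).
- capture(name): name is "side" or "top" or "wrist"; returns the picture (384x512x3 uint8, blue, green, red); there is no depth.
- camera_model(name): a dict with "fx", "fy", "cx", "cy" (pixels), "view" (4x4, takes a point from world to camera coordinates). Camera axes: x right, y down, z forward; pixel columns grow to the right and rows downward; lengths in m; the calibration is good to about 2 mm. A picture is of the moment at which its call begins: read the wrist's pose just before it. camera_model takes no time and is no camera call; for the wrist camera it gives the pose at the moment of the call.
- sign_off(): hands the job in, once; it reports no verdict.
The state is a dict: "time": time; "joint_pos": joint angles; "qvel": joint speeds; "effort": joint torques, N m; "eef_pos": TCP position; "eef_rot": TCP orientation; "force": force on the tool from outside, world axes, zero at the start; "moment": the same for the moment, N m; "grip_width": finger opening in m.
Only numpy, scipy, OpenCV 4.12 (cv2) and the standard library are available. Lean on these libraries where they do the work, as an engineer would, in place of code of your own. Each camera call takes 0.05 s, during which the arm holds its last target. There are 200 camera calls.

## Working session

There is one attempt and no reset: what is moved stays moved. The work goes in short steps, Python scripts to look and compute and a shell command to move; the robot and the scene stay as the last step left them, time stands still between calls to the robot, and variables do not carry over. Pictures are saved under pics/ and viewed, about 8 in all and at most 12, crops included, and the job is handed in when it is done.

```bash
mkdir -p pics
python3 - <<'E'
from station import *
import cv2,numpy as np
s=observe();print(s)
for n in("top","side"):
    im=capture(n);cv2.imwrite(f"pics/{n}0.png",im)
    c=camera_model(n);print(n,c["fx"],c["fy"],c["cx"],c["cy"],np.round(c["view"],3).tolist())
E
```

```text
{'time': 0.0, 'joint_pos': array([-1.28221325,  0.53719652, -0.00444964,  1.5388749 ,  0.00256641,
        1.06730976, -0.07118199]), 'qvel': array([ 6.19000708e-04, -1.46726649e-03, -1.15839150e-03, -8.08247074e-04,
        8.29779007e-04,  5.16766678e-05, -2.25051376e-03]), 'effort': array([-2.06298228e-04, -5.70999599e+01,  9.90773141e-01, -2.51592386e+01,
       -5.62498765e-02,  1.81461673e-02,  1.77009124e-04]), 'eef_pos': array([0.2255667 , 0.608871  , 0.20391867]), 'eef_rot': array([ 1.76421635e-01,  9.84314285e-01, -8.84693565e-04, -1.10010777e-04]), 'force': array([-0.75582775,  0.43985535,  0.55558839]), 'moment': array([-0.01142557, -0.02162444,  0.01611381]), 'grip_width': 0.08808041998493267}
top 420.6337893928035 420.6337893928035 253.32824073735085 189.28344849897354 [[-0.008, -1.0, -0.018, 0.049], [-0.998, 0.01, -0.06, 0.556], [0.06, 0.017, -0.998, 1.427], [0.0, 0.0, 0.0, 1.0]]
side 378.8632209266314 378.8632209266314 250.33140378430554 192.90365495825907 [[-0.921, -0.388, 0.014, 0.52], [-0.293, 0.671, -0.681, 0.245], [0.255, -0.631, -0.732, 0.935], [0.0, 0.0, 0.0, 1.0]]
```

View pics/top0.png

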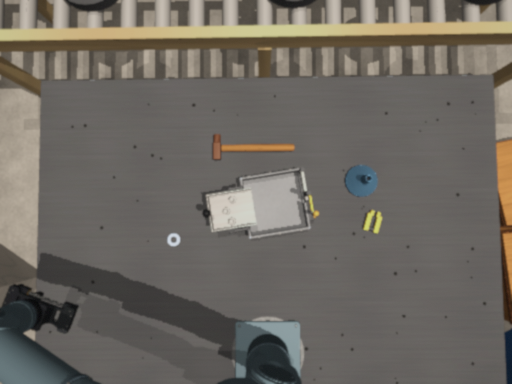

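View pics/side0.png

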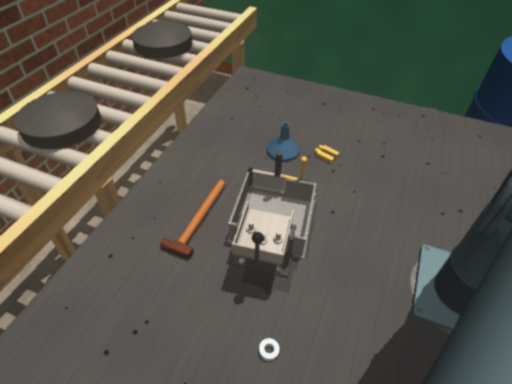

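The top view shows the station with the pan to the left (ball about (207,213)), the gate and catch to the right (knob about (316,214), handle about (307,197)). In the side view the ball is at (257,238), the knob at (304,159) and the handle at (278,163). I'll zoom in on both.

Run:
```python
import cv2,numpy as np
t=cv2.imread("pics/top0.png")[160:250,195:330]; s=cv2.imread("pics/side0.png")[145:270,220:325]
a=cv2.resize(t,None,fx=3.5,fy=3.5,interpolation=cv2.INTER_CUBIC)
b=cv2.resize(s,None,fx=3,fy=3,interpolation=cv2.INTER_CUBIC)
o=np.zeros((380,800,3),np.uint8);o[:a.shape[0],:a.shape[1]]=a;o[:b.shape[0],480:480+b.shape[1]]=b
cv2.imwrite("pics/crop0.png",o)
for n in("top","side"):
    im=cv2.imread(f"pics/{n}0.png");h=cv2.cvtColor(im,cv2.COLOR_BGR2HSV)
    m=cv2.inRange(h,(15,120,120),(35,255,255));
    k,l,st,c=cv2.connectedComponentsWithStats(m)
    print(n,"brass",[(st[i].tolist(),c[i].round(1).tolist()) for i in range(1,k) if 8<st[i][4]<300])
    m=cv2.inRange(im,(0,0,0),(38,38,38))
    k,l,st,c=cv2.connectedComponentsWithStats(m)
    print("dark",[(st[i].tolist(),c[i].round(1).tolist()) for i in range(1,k) if 15<st[i][4]<900 and 190<c[i][0]<330 and 140<c[i][1]<290])
```

```text
top brass [([309, 196, 4, 14, 27], [310.5, 202.7]), ([313, 211, 6, 7, 30], [315.3, 213.4]), ([363, 210, 11, 19, 78], [367.5, 219.4]), ([373, 213, 8, 20, 82], [376.8, 222.1])]
dark [([204, 210, 5, 7, 20], [205.6, 212.8])]
side brass [([110, 41, 10, 8, 15], [113.9, 44.7]), ([90, 51, 16, 11, 18], [97.3, 56.2]), ([194, 59, 10, 10, 13], [197.7, 64.1]), ([71, 64, 16, 11, 18], [78.6, 69.2]), ([184, 70, 9, 8, 10], [188.1, 73.3]), ([315, 145, 24, 16, 218], [326.0, 151.9]), ([301, 156, 6, 6, 29], [303.4, 158.7]), ([284, 175, 13, 5, 34], [289.9, 177.1]), ([102, 180, 9, 8, 18], [104.9, 183.7]), ([0, 227, 9, 9, 15], [4.4, 231.1]), ([0, 229, 26, 25, 27], [12.4, 241.0])]
dark []
```

View pics/crop0.png

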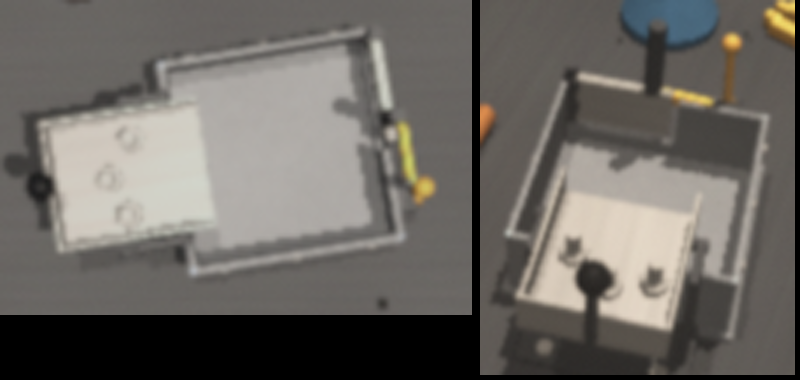

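The crop shows the ball (39,186), handle top (389,118), knob (424,187) and the four rim corners clearly; three rivets stand in the pan.

```bash
cat > h.py <<'E'
from station import *
import cv2,numpy as np,json
from scipy.optimize import least_squares
from scipy.spatial.transform import Rotation as R
def P(c):
    K=np.array([[c["fx"],0,c["cx"]],[0,c["fy"],c["cy"]],[0,0,1]]);return K@np.array(c["view"])[:3]
def tri(cs,px):
    A=[]
    for c,(u,v) in zip(cs,px):
        p=P(c);A+=[u*p[2]-p[0],v*p[2]-p[1]]
    x=np.linalg.svd(np.array(A))[2][-1];return x[:3]/x[3]
def plane(c,u,v,z):
    p=P(c);A=np.array([u*p[2]-p[0],v*p[2]-p[1]]);return np.linalg.solve(A[:,:2],-A[:,3]-A[:,2]*z)
E
python3 - <<'E'
from h import *
t,s=camera_model("top"),camera_model("side")
f=lambda x,y:(x/3.5+195-.36,y/3.5+160-.36); g=lambda x,y:((x-480)/3+220-.33,y/3+145-.33)
B=tri([t,s],[f(39,186),g(593,278)]);K=tri([t,s],[f(424,187),g(732,43)]);H=tri([t,s],[f(389,118),g(657,27)])
print("ball",B,"knob",K,"handletop",H)
print("ball z.2",plane(t,*f(39,186),.2),"knob .143",plane(t,*f(424,187),.143),"handle .165",plane(t,*f(389,118),.165))
W=[];S=[]
for p,q in [((157,65),(.1,.09)),((372,28),(.1,-.11)),((403,238),(-.1,-.11)),((192,272),(-.1,.09))]:
    W.append(plane(t,*f(*p),.08));S.append(q)
W+= [B[:2],H[:2]];S+=[(0,.202),(.013,-.115)]
W=np.array(W);S=np.array(S)
def tf(x,S):
    c,n=np.cos(x[2]),np.sin(x[2]);return S@np.array([[c,n],[-n,c]])+x[:2]
r=least_squares(lambda x:(tf(x,S)-W).ravel(),[.5,0,0.1]);print(r.x,r.fun.reshape(-1,2).round(4))
x=r.x
c,n=np.cos(x[2]),np.sin(x[2])
d=(K[:2]-x[:2])@np.array([[c,-n],[n,c]]);print("knob in station",d)
for nm,px,z in [("funnel",(362,181),.05),("hammer",(217,147),.02),("collar",(174,240),.01),("jaws",(373,221),.01)]:
    print(nm,plane(t,*px,z).round(3))
E
```

```text
ball [0.47534047 0.18325495 0.19953968] knob [ 0.47196478 -0.15259899  0.14414332] handletop [ 0.53364584 -0.11967787  0.16798207]
ball z.2 [0.47589006 0.18336408] knob .143 [ 0.47237794 -0.15265812] handle .165 [ 0.5330745  -0.12019196]
[ 0.50586389 -0.01602418  0.15114262] [[ 0.0019  0.0003]
 [-0.0008  0.005 ]
 [-0.0017  0.0007]
 [-0.0018  0.0016]
 [ 0.0001  0.0004]
 [ 0.0024 -0.0081]]
knob in station [-0.05407643 -0.1299137 ]
funnel [ 0.578 -0.321]
hammer [0.703 0.168]
collar [0.384 0.318]
jaws [ 0.444 -0.365]
```

```bash
cat >> h.py <<'E'
X0=np.array([.5055,-.0165,.151])
def st(p,X=X0):
    c,n=np.cos(X[2]),np.sin(X[2]);return np.array([X[0]+c*p[0]-n*p[1],X[1]+n*p[0]+c*p[1],p[2]])
def inst(w,X=X0):
    c,n=np.cos(X[2]),np.sin(X[2]);d=np.array(w)-[X[0],X[1],0];return np.array([c*d[0]+n*d[1],-n*d[0]+c*d[1],d[2]])
def down(yaw): # tool z down, tool y along world yaw
    y=np.array([np.cos(yaw),np.sin(yaw),0]);z=np.array([0,0,-1.]);return R.from_matrix(np.c_[np.cross(y,z),y,z])
def rel(p,rot,s=None):
    s=s or observe();R0=R.from_quat(s["eef_rot"])
    return np.round(np.r_[R0.inv().apply(np.array(p)-s["eef_pos"])/.12,(R0.inv()*rot).as_rotvec()/(np.pi/4)],3)
E
python3 - <<'E'
from h import *
B=np.array([.4755,.1834,.28]);print(rel(B,down(.151)))
E
```

```text
[-3.185e+00 -2.603e+00 -6.290e-01 -2.000e-03  1.000e-03  1.356e+00]
```

```bash
python3 -m jog '[[[-0.3,-0.25,-0.62,0,0,0.1],[-1,-0.82,-0.62,0,0,0.4],[-1,-0.82,-0.62,0,0,0.4],[-1,-0.82,-0.62,0,0,0.4],[-1,-0.82,-0.62,0,0,0.4]]]' 0.6 15; python3 -c "
from h import *
print(rel([.4755,.1834,.28],down(.151)))"
```

```text
time: 0.6
eef_pos: [0.3081, 0.4711, 0.2799]
eef_rot: [0.332, 0.943, -0.0, 0.001]
force: [-0.2, -0.6, -0.1]
grip_width: 0.0707
[-2.588e+00 -9.960e-01  6.000e-03  1.000e-03  3.000e-03  9.460e-01]
```

```bash
python3 -m jog '[[[-1,-0.4,0,0,0,0.4],[-1,-0.4,0,0,0,0.4],[-1,-0.4,0,0,0,0.4],[-1,-0.4,0,0,0,0.4],[-1,-0.4,0,0,0,0.4]]]'; python3 -c "
from h import *
print(rel([.4755,.1834,.28],down(.151)))"
```

```text
time: 1.1
eef_pos: [0.3713, 0.359, 0.28]
eef_rot: [0.475, 0.88, -0.0, 0.001]
force: [-0.6, -0.3, -0.3]
grip_width: 0.0705
[-1.70e+00 -7.60e-02  3.00e-03  1.00e-03  2.00e-03  5.47e-01]
```

```bash
python3 -m jog '[[[-0.85,-0.04,0,0,0,0.45],[-0.85,-0.04,0,0,0,0.547],[-0.85,-0.04,0,0,0,0.547],[-0.85,-0.04,0,0,0,0.547],[-0.85,-0.04,0,0,0,0.547],[-0.85,-0.04,0,0,0,0.547]]]'; python3 -c "
from h import *
print(rel([.4755,.1834,.28],down(.151)))
c=camera_model('wrist');im=capture('wrist');cv2.imwrite('pics/w1.png',im)
np.save('w1.npy',P(c))
for p in ([.4755,.1834,.2],):
  q=P(c)@np.r_[p,1];print(q[:2]/q[2])
"
```

```text
time: 1.7
eef_pos: [0.422, 0.2732, 0.2799]
eef_rot: [0.649, 0.76, -0.0, 0.001]
force: [-0.1, 0.2, 0.5]
grip_width: 0.0703
[-0.809  0.323  0.001  0.001  0.002  0.008]
[292.42182932 288.57939882]
```

View pics/w1.png

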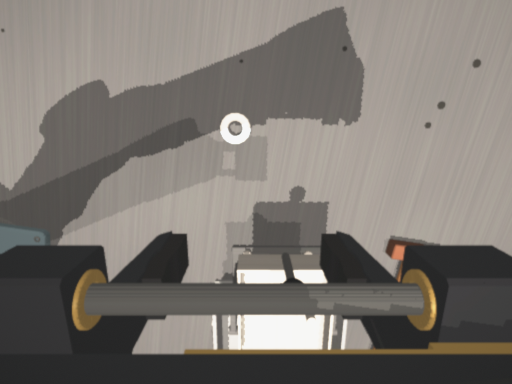

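The wrist view shows the ball at about (291,288), against a prediction of (292,289), so the estimate holds.

```bash
python3 -m jog '[[[-0.81,0.323,0,0,0,0.008],[-0.81,0.323,0,0,0,0.008],[-0.81,0.323,0,0,0,0.008],[-0.81,0.323,0,0,0,0.008],[-0.81,0.323,0.4,0,0,0.008],[-0.81,0.323,0.825,0,0,0.008],[-0.81,0.323,0.825,0,0,0.008],[-0.81,0.323,0.825,0,0,0.008]]]'; python3 -m jog '[[[0,0,0,0,0,0],[0,0,0,0,0,0],[0,0,0,0,0,0],[0,0,0,0,0,0],[0,0,0,0,0,0],[0,0,0,0,0,0],[0,0,0,0,0,0],[0,0,0,0,0,0]]]' -1 15;python3 -c "
from h import *
print(rel([.4755,.1834,.181],down(.151)))
s=observe();print(inst(s['eef_pos']),s['force'])
b=inst(s['eef_pos']);
for th in np.arange(0.1,1.21,.1):
  a=np.arctan2(85,112)+th;r=.1406;d=np.array([0,.090+r*np.cos(a)-.202,.115+r*np.sin(a)-.2])
  R0=R.from_quat(s['eef_rot']);print(round(th,1),np.round(R0.inv().apply(st(d,[0,0,.151]))/.12,3))
"
```

```text
time: 2.55
eef_pos: [0.475, 0.184, 0.1815]
eef_rot: [0.651, 0.759, -0.001, 0.0]
force: [0.7, 0.2, 0.2]
grip_width: 0.0707
time: 3.35
eef_pos: [0.4749, 0.184, 0.1814]
eef_rot: [0.651, 0.759, -0.001, 0.0]
force: [-0.7, 0.1, -0.2]
grip_width: 0.0087
[-0.005  0.004  0.004 -0.001  0.002  0.002]
[-5.93488526e-05  2.02778335e-01  1.81422166e-01] [-0.7499768   0.06889977 -0.23822646]
0.1 [-0.076 -0.    -0.089]
0.2 [-0.16  -0.    -0.171]
0.3 [-0.251 -0.001 -0.244]
0.4 [-0.35  -0.001 -0.307]
0.5 [-0.455 -0.001 -0.36 ]
0.6 [-0.564 -0.001 -0.402]
0.7 [-0.677 -0.001 -0.433]
0.8 [-0.792 -0.002 -0.453]
0.9 [-0.909 -0.002 -0.461]
1.0 [-1.026 -0.002 -0.458]
1.1 [-1.142 -0.002 -0.443]
1.2 [-1.256 -0.002 -0.416]
```

```bash
python3 -c "
from h import *
s=capture('side')[170:270,200:320];t=capture('top')[160:250,180:290]
cv2.imwrite('pics/g1.png',np.hstack([cv2.resize(s,(480,400),interpolation=2),cv2.resize(t,(320,400),interpolation=2)]))
print(observe()['grip_width'])"
```

```text
0.0012435418361916065
```

View pics/g1.png

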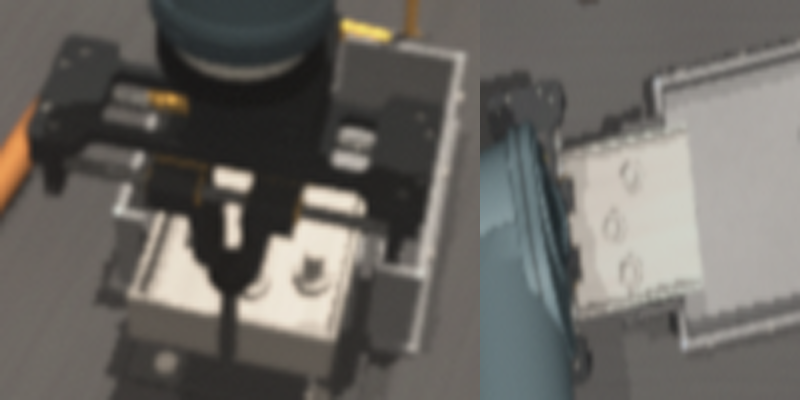

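The gripper reads fully shut (1.2 mm), so the ball isn't between the pads. I'll check from the wrist camera.

```bash
python3 -c "
from h import *
c=camera_model('wrist');im=capture('wrist');cv2.imwrite('pics/w2.png',im)
e=observe()['eef_pos'];print(e)
for n in ('wrist','side','top'):
  for p in (e,e+[0,0,.019],[.4755,.1834,.2]):
    q=P(camera_model(n))@np.r_[p,1];print(n,q[:2]/q[2])
"
```

```text
[0.474953   0.18399555 0.18142918]
wrist [252.90006259 224.89029283]
wrist [252.77479773 236.5493854 ]
wrist [253.55235373 237.33195733]
side [256.80757764 242.67305522]
side [257.04898278 237.36712065]
side [256.90893898 237.19273373]
top [206.37473965 213.12141891]
top [205.55417701 213.09747504]
top [205.7711049  212.91339495]
```

View pics/w2.png

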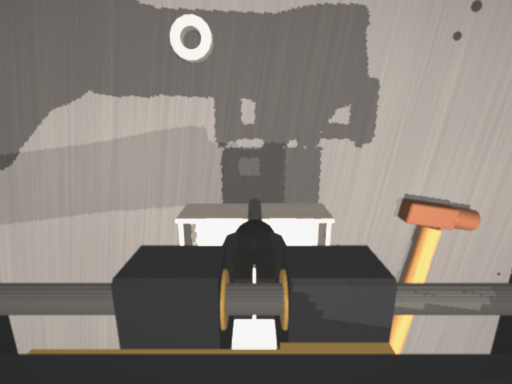

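```bash
python3 -c "
from h import *
im=cv2.imread('pics/w2.png')[185:335,180:340];s=capture('side')[190:260,215:290]
f=lambda i:np.clip((i/255.)**.45*255,0,255).astype(np.uint8)
cv2.imwrite('pics/w2c.png',np.hstack([f(cv2.resize(im,(427,400),interpolation=2)),f(cv2.resize(s,(373,400)[:2],interpolation=2))]))
print(observe()['grip_width'],camera_model('wrist')['fx'],(camera_model('wrist')['view']@np.r_[observe()['eef_pos'],1]))"
```

```text
0.0003581445927030954 299.2999930659807 [-5.76312633e-04  1.71966450e-02  1.91801510e-01  1.00000000e+00]
```

View pics/w2c.png

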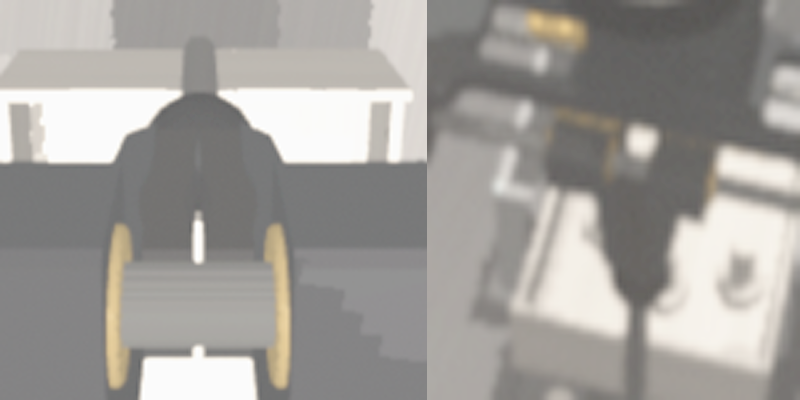

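```bash
python3 -m jog '[[[0,0,0,0,0,0],[0,0,0,0,0,0],[0,0,0,0,0,0],[0,0,0,0,0,0],[0,0,0,0,0,0],[0,0,0,0,0,0],[0,0,0.05,0,0,0],[0,0,0.1,0,0,0],[0,0,0.1,0,0,0]]]' 0 15; python3 -c "
from h import *
c=camera_model('wrist');im=capture('wrist')[185:335,150:360];f=lambda i:np.clip((i/255.)**.45*255,0,255).astype(np.uint8)
cv2.imwrite('pics/w3.png',f(cv2.resize(im,None,fx=3.5,fy=3.5,interpolation=2)))
for p in (observe()['eef_pos'],[.4755,.1834,.2]):
    q=P(c)@np.r_[p,1];print(q[:2]/q[2], (q[:2]/q[2]-[150,185])*3.5)"
```

```text
time: 4.45
eef_pos: [0.4742, 0.1836, 0.1683]
eef_rot: [0.651, 0.759, -0.002, 0.0]
force: [0.4, -0.4, 0.0]
grip_width: 0.044
[253.33136035 225.11296067] [361.65976121 140.39536235]
[254.92870942 246.62428232] [367.25048296 215.68498814]
```

View pics/w3.png

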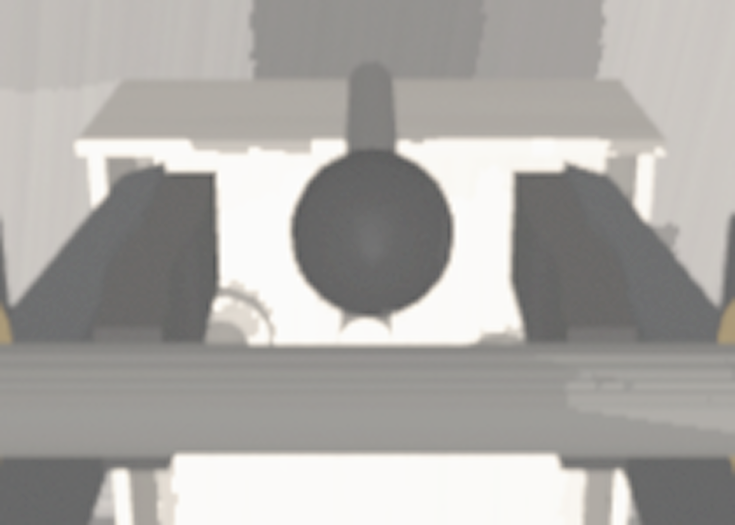

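The ball is squarely between the open fingers at crop (372,232) and deeper than before. I'll close here and read the width.

```bash
python3 -m jog '[[[0,0,0,0,0,0],[0,0,0,0,0,0],[0,0,0,0,0,0],[0,0,0,0,0,0],[0,0,0,0,0,0],[0,0,0,0,0,0]]]' -1 20
```

```text
time: 5.1
eef_pos: [0.4753, 0.1839, 0.169]
eef_rot: [0.651, 0.759, -0.001, 0.001]
force: [5.4, 0.3, -3.1]
grip_width: 0.023
```

```bash
python3 -m jog '[[[0,0,0,0,0,0],[0,0,0,0,0,0]]]' -1 20; python3 -m jog '[[[0,0,-0.04,0,0,0],[0,0,-0.08,0,0,0],[0,0,-0.08,0,0,0]]]'
```

```text
time: 5.3
eef_pos: [0.4753, 0.1839, 0.1689]
eef_rot: [0.651, 0.759, -0.001, 0.001]
force: [4.0, 0.5, -3.8]
grip_width: 0.0229
time: 5.6
eef_pos: [0.4757, 0.1816, 0.1786]
eef_rot: [0.652, 0.758, -0.002, 0.001]
force: [3.5, -2.1, -1.4]
grip_width: 0.0181
```

```bash
python3 -c "
from h import *
s=observe();c=camera_model('wrist');V=np.array(c['view'])
print({k:c[k] for k in('fx','cx','cy')})
T=np.eye(4);T[:3,:3]=R.from_quat(s['eef_rot']).as_matrix();T[:3,3]=s['eef_pos']
C=V@T # tool->cam
print('cam pos in tool',np.linalg.inv(C)[:3,3].round(4),'axis',np.linalg.inv(C)[:3,2].round(3))
for dep in (.160,.167,.175,.19):
  pc=np.array([(256.3-c['cx'])/c['fx']*dep,(251.3-c['cy'])/c['fy']*dep,dep,1])
  print(dep,'ball in tool',(np.linalg.inv(C)@pc)[:3].round(4))
print(s['grip_width'],s['force'])
im=capture('wrist')[185:335,150:360];f=lambda i:np.clip((i/255.)**.45*255,0,255).astype(np.uint8)
sd=capture('side')[180:270,200:320]
a=f(cv2.resize(im,(462,330),interpolation=2));b=f(cv2.resize(sd,(338,330)[:2],interpolation=2))
cv2.imwrite('pics/w4.png',np.hstack([a,b]))
"
```

```text
{'fx': 299.2999930659807, 'cx': 253.7719176418091, 'cy': 198.01344520758985}
cam pos in tool [ 0.0679  0.0005 -0.1802] axis [-0.267  0.     0.964]
0.16 ball in tool [-0.0023  0.0019 -0.0336]
0.167 ball in tool [-0.0054  0.002  -0.0272]
0.175 ball in tool [-0.0089  0.002  -0.0199]
0.19 ball in tool [-0.0155  0.0021 -0.0062]
0.018139477352356406 [ 3.45584776 -2.14497439 -1.36484378]
```

View pics/w4.png

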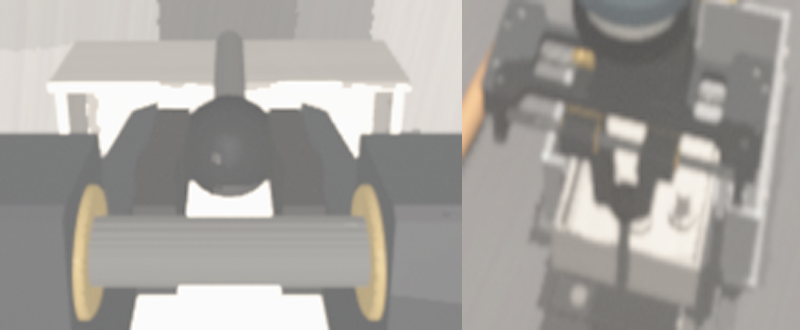

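The fingers are pinching the ball's near (+y) side: the ball centre sits about 9 mm to -y of the pads, in the tool's -x. I'll open, shift 9 mm and re-grip.

```bash
python3 -m jog '[[[0,0,0,0,0,0],[0,0,0,0,0,0],[0,0,0,0,0,0],[-0.04,0,0,0,0,0],[-0.08,0.01,0,0,0,0],[-0.08,0.01,0,0,0,0]]]' 0 20;python3 -m jog '[[[0,0,0,0,0,0],[0,0,0,0,0,0],[0,0,0,0,0,0],[0,0,0,0,0,0],[0,0,0,0,0,0],[0,0,0,0,0,0]]]' -1 20
```

```text
time: 6.3
eef_pos: [0.4782, 0.1736, 0.179]
eef_rot: [0.652, 0.758, -0.001, 0.001]
force: [0.2, -0.2, -0.0]
grip_width: 0.0441
time: 6.9
eef_pos: [0.478, 0.1737, 0.1792]
eef_rot: [0.652, 0.758, -0.001, 0.0]
force: [-0.7, -1.2, 4.9]
grip_width: 0.0006
```

```bash
python3 -m jog '[[[0,0,0,0,0,0],[0,0,0,0,0,0],[0,0,0,0,0,0],[0,0,0,0,0,0],[0,0,0,0,0,0],[0,0,0,0,0,0],[0.03,0,0,0,0,0],[0.06,0,0.05,0,0,0],[0.06,0,0.11,0,0,0],[0.06,0,0.16,0,0,0],[0.06,0,0.16,0,0,0]]]' 0 20; python3 -m jog '[[[0,0,0,0,0,0],[0,0,0,0,0,0],[0,0,0,0,0,0],[0,0,0,0,0,0],[0,0,0,0,0,0],[0,0,0,0,0,0]]]' -1 20
```

```text
time: 8.0
eef_pos: [0.476, 0.1803, 0.1587]
eef_rot: [0.652, 0.758, -0.002, -0.0]
force: [0.6, -0.1, -0.2]
grip_width: 0.0439
time: 8.6
eef_pos: [0.4759, 0.1802, 0.1588]
eef_rot: [0.652, 0.758, -0.002, -0.0]
force: [-1.2, -0.8, 1.0]
grip_width: 0.0244
```

```bash
python3 -m jog '[[[0,0,0,0,0,0],[0,0,0,0,0,0],[0,0,0,0,0,0],[0,0,0.03,0,0,0],[0,0,0.06,0,0,0],[0,0,0.06,0,0,0]]]' -0.2 25; python3 -m jog '[[[0,0,0,0,0,0],[0,0,0,0,0,0],[0,0,0,0,0,0],[0,0,0,0,0,0]]]' -1 25
```

```text
time: 9.2
eef_pos: [0.4754, 0.18, 0.1509]
eef_rot: [0.652, 0.758, -0.003, -0.0]
force: [-0.7, -0.6, 0.1]
grip_width: 0.0352
time: 9.6
eef_pos: [0.4758, 0.18, 0.1509]
eef_rot: [0.652, 0.758, -0.003, -0.0]
force: [3.0, -0.4, -4.8]
grip_width: 0.0243
```

```bash
python3 -m jog '[[[-0.018,0,-0.022,0,0,0],[-0.037,0,-0.045,0,0,0],[-0.056,0,-0.067,0,0,0],[-0.076,0,-0.089,0,0,0],[-0.096,0,-0.11,0,0,0],[-0.117,0,-0.13,0,0,0],[-0.138,0,-0.151,0,0,0],[-0.16,0,-0.171,0,0,0],[-0.16,0,-0.171,0,0,0]]]' -1 30
```

```text
time: 10.5
eef_pos: [0.4789, 0.1605, 0.1719]
eef_rot: [0.652, 0.758, -0.003, 0.0]
force: [1.6, -1.3, -1.0]
grip_width: 0.0243
```

```bash
python3 -m jog '[[[-0.045,0,-0.038,0,0,0],[-0.091,0,-0.073,0,0,0],[-0.14,0,-0.106,0,0,0],[-0.19,0,-0.136,0,0,0],[-0.242,0,-0.164,0,0,0],[-0.295,0,-0.189,0,0,0],[-0.349,0,-0.211,0,0,0],[-0.404,0,-0.231,0,0,0],[-0.46,0,-0.248,0,0,0],[-0.517,0,-0.262,0,0,0],[-0.574,0,-0.273,0,0,0],[-0.632,0,-0.282,0,0,0],[-0.69,0,-0.287,0,0,0],[-0.749,0,-0.29,0,0,0],[-0.807,0,-0.29,0,0,0],[-0.866,0,-0.287,0,0,0],[-0.924,0,-0.281,0,0,0],[-0.98,0,-0.272,0,0,0],[-1.0,0,-0.268,0,0,0],[-1.0,0,-0.268,0,0,0]]]' -1 30; python3 -c "
from h import *
t=capture('top')[150:260,180:330];s=capture('side')[145:270,210:330];f=lambda i:np.clip((i/255.)**.6*255,0,255).astype(np.uint8)
cv2.imwrite('pics/p1.png',f(np.hstack([cv2.resize(t,(450,400),interpolation=2),cv2.resize(s,(350,400),interpolation=2)])))
print(inst(observe()['eef_pos']))"
```

```text
time: 12.5
eef_pos: [0.4971, 0.0433, 0.2052]
eef_rot: [0.652, 0.758, -0.001, -0.001]
force: [2.4, 4.7, -2.7]
grip_width: 0.0242
[0.00069216 0.06036493 0.20514065]
```

View pics/p1.png

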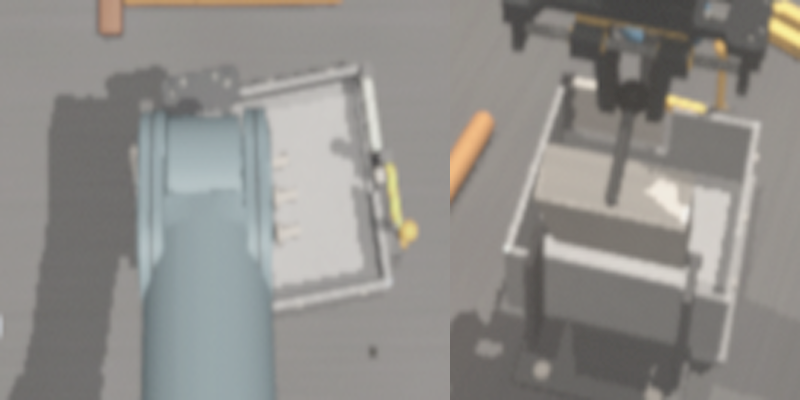

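```bash
python3 -m jog '[[[-0.04,0,0.015,0,0,0],[-0.04,0,0.015,0,0,0],[-0.04,0,0.015,0,0,0],[-0.04,0,0.015,0,0,0],[-0.04,0,0.015,0,0,0],[-0.04,0,0.015,0,0,0],[-0.04,0,0.015,0,0,0],[-0.04,0,0.015,0,0,0]]]'; python3 -c "
from h import *
im=capture('top');cv2.imwrite('pics/top_p2.png',im);t=camera_model('top')
a=cv2.imread('pics/top_p2.png');b=a[185:225,268:290];
print(np.round(b.mean(2)).astype(int)[::2])
for r in (194,204,215):
  for z in (.012,.06): print(r,z,inst(np.r_[plane(t,275,r,z),z]).round(3))
print(inst(observe()['eef_pos']))"
```

```text
time: 13.4
eef_pos: [0.4972, 0.0431, 0.2049]
eef_rot: [0.651, 0.759, 0.0, -0.003]
force: [-3.5, 12.1, 7.4]
grip_width: 0.0243
[[116 118 121 142 167 174 174 173 172 172 173 174 174 175 175 175 174 174
  175 175 175 173]
 [123 130 133 140 165 173 174 174 173 173 174 174 175 175 175 175 174 175
  175 174 175 174]
 [124 130 132 145 167 173 173 174 174 174 175 176 175 175 174 175 174 173
  174 173 172 161]
 [123 128 131 143 161 164 161 165 172 174 174 174 174 174 175 175 175 174
  174 173 172 164]
 [123 128 127 134 156 171 174 175 174 173 173 173 173 174 174 175 174 174
  173 172 173 173]
 [123 127 129 137 155 166 171 171 169 173 175 175 175 176 174 174 174 175
  174 174 173 173]
 [121 128 131 134 146 164 171 174 174 174 174 174 174 175 175 175 175 175
  174 174 174 175]
 [121 128 130 132 148 168 173 174 175 175 174 174 174 174 174 175 175 174
  174 175 174 175]
 [122 128 130 132 142 157 163 167 171 170 170 174 175 175 173 173 174 174
  174 174 174 173]
 [121 128 128 131 147 168 177 180 181 182 181 179 176 174 174 174 174 174
  175 175 174 173]
 [122 128 127 131 150 170 174 168 163 160 16
[... 416 characters left out ...]
172]
 [142 156 154 139 133 162 171 171 168 162 159 164 171 172 172 172 171 172
  172 172 172 174]
 [144 157 157 145 132 146 160 170 173 174 173 174 173 173 173 173 172 172
  172 171 173 173]
 [135 152 155 152 156 169 174 174 173 173 173 173 173 172 173 173 173 172
  172 172 171 171]
 [126 144 149 151 157 171 174 174 173 173 174 172 171 172 172 172 172 171
  172 172 172 172]
 [120 138 144 148 158 170 174 174 174 174 174 173 172 172 172 172 172 171
  171 171 172 172]]
194 0.012 [ 0.031 -0.019  0.012]
194 0.06 [ 0.029 -0.017  0.06 ]
204 0.012 [-0.003 -0.014  0.012]
204 0.06 [-0.003 -0.012  0.06 ]
215 0.012 [-0.04  -0.008  0.012]
215 0.06 [-0.039 -0.006  0.06 ]
[0.00079365 0.06020523 0.20488984]
```

The rivets lie on the bin floor around station y = -0.01, well clear of the pan, and the stop has been reached (12 N reaction). Now the pan goes back to level.

```bash
python3 -m jog '[[[0.058,0,-0.01,0,0,0],[0.116,0,-0.015,0,0,0],[0.175,0,-0.018,0,0,0],[0.233,0,-0.018,0,0,0],[0.292,0,-0.015,0,0,0],[0.35,0,-0.01,0,0,0],[0.408,0,-0.001,0,0,0],[0.465,0,0.01,0,0,0],[0.522,0,0.024,0,0,0],[0.578,0,0.041,0,0,0],[0.633,0,0.061,0,0,0],[0.687,0,0.083,0,0,0],[0.74,0,0.108,0,0,0],[0.792,0,0.136,0,0,0],[0.842,0,0.166,0,0,0],[0.891,0,0.199,0,0,0],[0.937,0,0.235,0,0,0],[0.982,0,0.272,0,0,0]]]' -1 30; python3 -m jog '[[[0.042,0,0.04,0,0,0],[0.084,0,0.082,0,0,0],[0.122,0,0.126,0,0,0],[0.16,0,0.171,0,0,0],[0.165,0,0.185,0,0,0],[0.165,0,0.195,0,0,0],[0.165,0,0.195,0,0,0]]]'
```

```text
time: 15.25
eef_pos: [0.4789, 0.1606, 0.1725]
eef_rot: [0.651, 0.759, 0.001, -0.003]
force: [-0.7, 0.0, 2.9]
grip_width: 0.0243
time: 15.95
eef_pos: [0.4759, 0.1805, 0.1508]
eef_rot: [0.651, 0.759, 0.001, -0.004]
force: [-7.9, -1.9, 22.5]
grip_width: 0.0241
```

```bash
python3 -m jog '[[[0,0,-0.02,0,0,0],[0,0,-0.02,0,0,0],[0,0,-0.02,0,0,0],[0,0,-0.02,0,0,0],[0,0,-0.25,0,0,0],[0,0,-0.6,0,0,0],[0,0,-0.9,0,0,0],[0,0,-0.9,0,0,0]]]' 0.1; python3 -c "
from h import *
im=capture('side');cv2.imwrite('pics/side_p3.png',im)
s=observe();print(s['joint_pos'].round(2));p=st([-.015,-.129,.2]);print(p)
for y in (.151+np.pi/2,.151-np.pi/2): print(rel(p,down(y)))"
```

```text
time: 16.75
eef_pos: [0.4792, 0.1809, 0.2631]
eef_rot: [0.651, 0.759, 0.005, -0.002]
force: [0.7, -0.4, 0.5]
grip_width: 0.0485
[-0.78  0.24  0.4   1.86 -0.12  1.06 -0.18]
[ 0.51007574 -0.14628853  0.2       ]
[-2.737 -0.151  0.482  0.009 -0.008 -1.996]
[-2.737 -0.151  0.482 -0.008 -0.009  2.004]
```

```bash
python3 -m jog '[[[-0.9,-0.05,0,0,0,0.8],[-0.9,-0.05,0,0,0,0.8],[-0.9,-0.05,0,0,0,0.8],[-0.9,-0.05,0,0,0,0.8],[-0.9,-0.05,0,0,0,0.8]]]' -1 30; python3 -c "
from h import *
print(rel(st([-.015,-.129,.2]),down(.151-np.pi/2)))"
```

```text
time: 17.3
eef_pos: [0.4875, 0.0723, 0.2584]
eef_rot: [0.854, 0.52, 0.001, -0.004]
force: [0.2, -0.0, 0.0]
grip_width: 0.0105
[-1.534  1.007  0.472 -0.01  -0.003  1.199]
```

```bash
python3 -m jog '[[[-0.9,0.6,0,-0.005,0,0.8],[-0.9,0.6,0,-0.005,0,0.8],[-0.9,0.6,0,-0.005,0,0.8],[-0.9,0.6,0,-0.005,0,0.8],[-0.9,0.6,0,-0.005,0,0.8]]]'; python3 -c "
from h import *
print(rel(st([-.015,-.129,.2]),down(.151-np.pi/2)))"
```

```text
time: 17.8
eef_pos: [0.5013, -0.057, 0.2564]
eef_rot: [0.973, 0.23, -0.0, -0.002]
force: [0.0, -0.1, -0.2]
grip_width: 0.0003
[-0.267  0.7    0.467 -0.006  0.     0.398]
```

```bash
python3 -m jog '[[[-0.267,0.7,0.2,-0.006,0,0.398],[-0.267,0.7,0.2,-0.006,0,0.398],[-0.267,0.7,0.2,-0.006,0,0.398],[-0.267,0.7,0.2,-0.006,0,0.398]]]'; python3 -c "
from h import *
s=observe();c=camera_model('wrist');im=capture('wrist');cv2.imwrite('pics/w5.png',im);np.save('w5P.npy',P(c))
sd=cv2.imread('pics/side_p3.png')[140:270,205:335]
cv2.imwrite('pics/w5v.png',np.hstack([im,cv2.resize(sd,(286,384),interpolation=2)]))
for k,p in dict(knob=[.472,-.1526,.144],handle=st([.013,-.115,.165]),h2=[.5336,-.1197,.165],hb=st([.013,-.115,.08])).items():
    q=P(c)@np.r_[p,1];print(k,q[:2]/q[2])
h=cv2.cvtColor(im,cv2.COLOR_BGR2HSV);m=cv2.inRange(h,(15,120,100),(35,255,255));k,l,S,cc=cv2.connectedComponentsWithStats(m)
print([(S[i].tolist(),cc[i].round(1).tolist()) for i in range(1,k) if S[i][4]>40]); print(rel(st([-.015,-.129,.2]),down(.151-np.pi/2)))"
```

```text
time: 18.2
eef_pos: [0.5098, -0.1458, 0.2311]
eef_rot: [0.997, 0.077, -0.001, 0.0]
force: [0.4, 0.4, -0.2]
grip_width: 0.0005
knob [253.8505772  231.33687568]
handle [236.71137823 165.88253415]
h2 [226.17771958 166.7236109 ]
hb [240.97519756 153.04426386]
[([206, 0, 32, 5, 95], [225.2, 1.4]), ([246, 148, 19, 92, 505], [254.9, 202.4]), ([368, 208, 55, 52, 655], [394.2, 229.8]), ([221, 270, 9, 60, 309], [224.5, 299.5]), ([279, 270, 8, 60, 313], [283.1, 300.2]), ([28, 343, 365, 11, 1890], [261.2, 349.0])]
[-0.002  0.012  0.261 -0.001  0.002  0.007]
```

View pics/w5v.png

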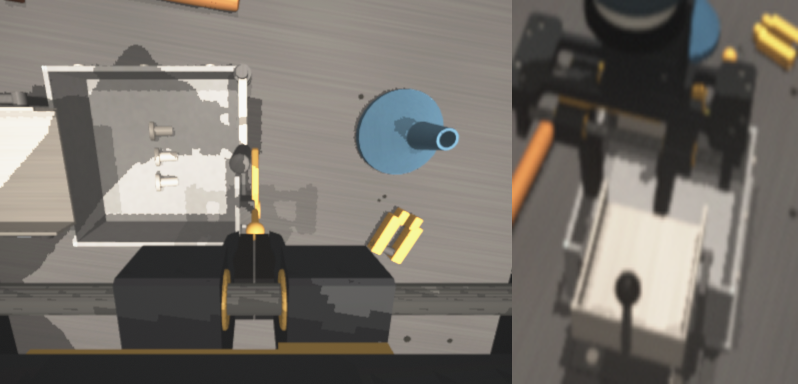

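The near view shows three rivets on the bin floor (about (165,130–182)), the empty pan level, the knob at (255,231) as predicted, and the handle top at about (240,158).

```bash
python3 -m jog '[[[-0.06,0.01,0.3,0,0,0],[-0.06,0.01,0.6,0,0,0],[-0.06,0.01,0.85,0,0,0],[-0.06,0.01,0.95,0,0,0],[-0.06,0.01,1,0,0,0],[-0.06,0.01,1,0,0,0]]]'; python3 -m jog '[[[-0.05,0,0.03,0,0,0],[-0.1,0,0.04,0,0,0],[-0.15,0,0.04,0,0,0],[-0.2,0,0.04,0,0,0],[-0.25,0,0.04,0,0,0],[-0.3,0,0.05,0,0,0]]]'; python3 -c "
from h import *
print(inst(observe()['eef_pos']))"
```

```text
time: 18.85
eef_pos: [0.5035, -0.1464, 0.1117]
eef_rot: [0.997, 0.079, -0.001, -0.0]
force: [-0.7, -0.3, -0.3]
grip_width: 0.0002
time: 19.45
eef_pos: [0.4678, -0.1523, 0.106]
eef_rot: [0.997, 0.079, -0.0, -0.0]
force: [1.0, 0.2, 0.9]
grip_width: 0.0004
[-0.05764987 -0.12856268  0.10603472]
```

```bash
python3 -m jog '[[[-0.056,0,0.033,0,0,0],[-0.112,0,0.067,0,0,0],[-0.153,0,0.087,0,0,0],[-0.195,0,0.108,0,0,0],[-0.237,0,0.128,0,0,0],[-0.275,0,0.156,0,0,0],[-0.313,0,0.185,0,0,0],[-0.351,0,0.213,0,0,0],[-0.382,0,0.248,0,0,0],[-0.414,0,0.283,0,0,0],[-0.445,0,0.317,0,0,0],[-0.445,0,0.317,0,0,0]]]'; python3 -c "
from h import *
print(inst(observe()['eef_pos']),inst(observe()['force']+np.r_[X0[:2],0]))"; python3 -m jog '[[[-0.02,0,0.005,0,0,0],[-0.04,0,0.01,0,0,0],[-0.06,0,0.01,0,0,0],[-0.06,0,0.01,0,0,0]]]';python3 -c "
from h import *
print(inst(observe()['eef_pos']),inst(observe()['force']+np.r_[X0[:2],0]))
im=capture('wrist');cv2.imwrite('pics/w6.png',im);c=camera_model('wrist')
h=cv2.cvtColor(im,cv2.COLOR_BGR2HSV);m=cv2.inRange(h,(15,120,100),(35,255,255));k,l,S,cc=cv2.connectedComponentsWithStats(m)
print([(S[i].tolist(),cc[i].round(1).tolist()) for i in range(1,k) if S[i][4]>40])
for th in (.7,.9,1.1):
  for L in (.04,.075):
    q=P(c)@np.r_[st([-.06+L*np.cos(th),-.128,.06+L*np.sin(th)]),1];print(th,L,q[:2]/q[2])"
```

```text
time: 20.65
eef_pos: [0.4181, -0.1608, 0.0695]
eef_rot: [0.997, 0.079, 0.003, -0.0]
force: [1.3, 3.9, 24.9]
grip_width: 0.0003
[-0.1081102  -0.12955054  0.06954782] [ 1.84913765  3.70693851 24.94766143]
time: 21.05
eef_pos: [0.4178, -0.161, 0.0704]
eef_rot: [0.997, 0.08, 0.008, -0.0]
force: [10.2, 6.6, 14.7]
grip_width: 0.0003
[-0.10845401 -0.12968216  0.07037916] [11.06385329  4.96994118 14.67511286]
[([246, 60, 20, 209, 2244], [255.0, 148.4]), ([443, 162, 69, 80, 1246], [476.9, 194.3]), ([475, 187, 37, 71, 832], [498.5, 221.4]), ([221, 270, 9, 60, 311], [224.4, 299.7]), ([279, 270, 8, 60, 309], [283.2, 300.1]), ([28, 343, 365, 10, 1859], [261.3, 348.9])]
0.7 0.04 [250.61792661  94.98136633]
0.7 0.075 [250.60553234  25.11978956]
0.9 0.04 [250.42592438 105.89196757]
0.9 0.075 [250.14979519  46.72203995]
1.1 0.04 [250.23587096 119.43500904]
1.1 0.075 [249.67804954  77.19562644]
```

```bash
python3 -c "
from h import *
c=camera_model('wrist')
for th in (.8,.9,1.0,1.1):
  r=[]
  for o in (-.007,.007):
   for y in (-.124,-.132):
    q=P(c)@np.r_[st([-.06+.075*np.cos(th)-o*np.sin(th),y,.06+.075*np.sin(th)+o*np.cos(th)]),1];r.append((q[:2]/q[2]).round(0).tolist())
  print(th,r)"; python3 -m jog '[[[0,0,-0.2,0,0,0],[0,0,-0.4,0,0,0],[0,0,-0.8,0,0,0],[0,0,-0.97,0,0,0],[0,0,-0.97,0,0,0]]]'; python3 -c "
from h import *
t=camera_model('top');s=camera_model('side')
for n in ('top','side'):
  im=capture(n);cv2.imwrite(f'pics/{n}_c.png',im)
  h=cv2.cvtColor(im,cv2.COLOR_BGR2HSV);m=cv2.inRange(h,(15,110,90),(35,255,255))[140:240,270:330];k,l,S,cc=cv2.connectedComponentsWithStats(m)
  print(n,[((S[i][:2]+[270,140]).tolist(),S[i][2:].tolist()) for i in range(1,k) if S[i][4]>5])
  for th in (.9,1.1):
    for p in ([-.06+.013*np.cos(th)-.084*np.sin(th),-.128,.06+.084*np.cos(th)+.013*np.sin(th)],[-.06+.075*np.cos(th),-.128,.06+.075*np.sin(th)]):
      q=P(camera_model(n))@np.r_[st(p),1];print(th,(q[:2]/q[2]).round(1))
"
```

```text
0.8 [[241.0, 25.0], [260.0, 25.0], [240.0, 45.0], [260.0, 45.0]]
0.9 [[241.0, 35.0], [260.0, 35.0], [240.0, 59.0], [260.0, 59.0]]
1.0 [[240.0, 47.0], [260.0, 47.0], [239.0, 75.0], [260.0, 76.0]]
1.1 [[240.0, 61.0], [260.0, 62.0], [239.0, 93.0], [260.0, 94.0]]
time: 21.6
eef_pos: [0.4174, -0.1617, 0.1887]
eef_rot: [0.997, 0.081, 0.01, -0.0]
force: [0.1, -0.4, 0.1]
grip_width: 0.0005
top [([270, 145], [24, 6, 120]), ([312, 203], [5, 21, 61])]
0.9 [317.9 233.4]
0.9 [312.2 200.8]
1.1 [317.9 236.7]
1.1 [313.2 204.6]
side [([315, 145], [15, 18, 199]), ([291, 162], [12, 17, 90]), ([308, 170], [22, 11, 83])]
0.9 [325.4 169.2]
0.9 [288.2 163.5]
1.1 [328.7 173.3]
1.1 [292.9 162.2]
```

The bar's top edge at row 60 matches the catch at 1.1 (row 61), so it is at its stop. Next, the gate handle.

```bash
python3 -c "
from h import *
import h
Pm=np.load('w5P.npy')
for px in ((239,158),(240,163)):
  u,v=px;A=np.array([u*Pm[2]-Pm[0],v*Pm[2]-Pm[1]]);w=np.linalg.solve(A[:,:2],-A[:,3]-A[:,2]*.165);print(px,inst(np.r_[w,.165]))
im=cv2.imread('pics/w5.png')[140:185,225:258];print(im.mean(2).astype(int)[::3,::2])
print(rel(st([.013,-.115,.2]),down(.151-np.pi/2)))
print('funnel',inst([.578,-.321,.05]))
R0=down(.151-np.pi/2)
for th in np.arange(.1,1.21,.1): print(round(th,1),np.round(R0.inv().apply(st([.08-.08*np.cos(th),-.08*np.sin(th),0],[0,0,.151]))/.12,3))"
```

```text
(239, 158) [ 0.01955063 -0.11695486  0.165     ]
(240, 163) [ 0.01541566 -0.11774535  0.165     ]
[[152 151 150 151 152 150 152 218 246 246 246 155  93  92  92  92  91]
 [151 150 151 151 150 150 151 170 176 226 245 146  90  91  92  93  93]
 [150 151 150 149 148 145 103  60  59  60  58  60  83  90  91  91  91]
 [217 205 151 149 147  96  59  60  59  60  58  59  61  90 130 135 122]
 [232 233 228 172 106  59  60  62  60  60  59  60  61 109 167 171 158]
 [231 232 232 191  76  88  96 101  99  93  99  63  62 116 168 171 159]
 [169 205 198  97  94 100 103 104 102 108 159 134  71 107 168 171 162]
 [191 149 110  90  95  97  99  98  98 148 170 159  96 113 168 172 163]
 [187 148 108  90  94  94  94  95  96 103 158 163 119 131 170 172 163]
 [191 148 136  88  92  92  92  95  94  94 145 152 114 150 212 198 170]
 [228 151 148 130  88  88  92  92  92  98 141  98 142 146 213 217 214]
 [189 147 148 148 148 117  87  83 110 127 109  97 144 147 213 217 214]
 [187 147 147 147 148 165 172 128 107 147 115  95 140 149 213 217 214]
 [175 147 147 146 151 229 236 173 109 146 117  94 137 145 213 217 214]
 [227 151 146 147 152 228 236 171 105 146 119  97 139 149 214 217 213]]
[ 1.033 -0.106 -0.098  0.    -0.021  0.014]
funnel [ 0.02587006 -0.31194108  0.05      ]
0.1 [0.003 0.067 0.   ]
0.2 [0.013 0.132 0.   ]
0.3 [0.03  0.197 0.   ]
0.4 [0.053 0.26  0.   ]
0.5 [0.082 0.32  0.   ]
0.6 [0.116 0.376 0.   ]
0.7 [0.157 0.429 0.   ]
0.8 [0.202 0.478 0.   ]
0.9 [0.252 0.522 0.   ]
1.0 [0.306 0.561 0.   ]
1.1 [0.364 0.594 0.   ]
1.2 [0.425 0.621 0.   ]
```

```bash
python3 -m jog '[[[0.4,-0.05,-0.1,0,-0.02,0.014],[0.8,-0.1,-0.1,0,-0.02,0.014],[1,-0.1,-0.1,0,-0.02,0.014],[1,-0.1,-0.1,0,-0.02,0.014],[1,-0.1,-0.1,0,-0.02,0.014],[1,-0.1,-0.1,0,-0.02,0.014]]]' 0.3 30; python3 -c "
from h import *
print(rel(st([.014,-.116,.106]),down(.151-np.pi/2)))"
```

```text
time: 22.3
eef_pos: [0.5298, -0.1304, 0.1991]
eef_rot: [0.997, 0.074, -0.001, -0.0]
force: [0.3, 0.7, 0.5]
grip_width: 0.0465
[ 0.061 -0.002  0.775 -0.001  0.003 -0.003]
```

```bash
python3 -m jog '[[[0.061,0,0,0,0,0],[0.061,0,0.2,0,0,0],[0.061,0,0.4,0,0,0],[0.061,0,0.6,0,0,0],[0.061,0,0.7,0,0,0],[0.061,0,0.78,0,0,0],[0.061,0,0.78,0,0,0]]]'; python3 -m jog '[[[0,0,0,0,0,0],[0,0,0,0,0,0],[0,0,0,0,0,0],[0,0,0,0,0,0],[0,0,0,0,0,0],[0,0,0,0,0,0],[0,0,0,0,0,0],[0,0,0,0,0,0]]]' -1 45; python3 -c "
from h import *
s=observe();print(inst(s['eef_pos']),s['joint_pos'].round(2))"
```

```text
time: 23.0
eef_pos: [0.5364, -0.1293, 0.1049]
eef_rot: [0.997, 0.074, -0.002, -0.0]
force: [0.2, 0.2, 0.1]
grip_width: 0.0572
time: 23.8
eef_pos: [0.5366, -0.1294, 0.1051]
eef_rot: [0.997, 0.074, -0.001, -0.0]
force: [-0.3, 0.0, 2.8]
grip_width: 0.0167
[ 0.01373461 -0.11628488  0.10509914] [-0.35  0.6   0.68  1.91 -0.51  0.82 -0.82]
```

```bash
python3 -m jog '[[[0.001,0.034,0,0,0,0],[0.003,0.067,0,0,0,0],[0.008,0.1,0,0,0,0],[0.013,0.132,0,0,0,0],[0.021,0.165,0,0,0,0],[0.03,0.197,0,0,0,0],[0.03,0.197,0,0,0,0]]]'; python3 -c "
from h import *
s=observe();print(inst(s['eef_pos']),inst(s['force']+np.r_[X0[:2],0]))"
```

```text
time: 24.5
eef_pos: [0.5407, -0.1502, 0.1049]
eef_rot: [0.997, 0.075, -0.004, -0.003]
force: [-10.2, 5.6, 14.1]
grip_width: 0.0167
[ 0.01470711 -0.13746898  0.10494215] [-9.29036361  7.05394959 14.07264478]
```

```bash
python3 -m jog '[[[0.015,0.038,-0.015,0,0,0],[0.031,0.075,-0.015,0,0,0],[0.045,0.106,-0.015,0,0,0],[0.06,0.136,-0.015,0,0,0],[0.077,0.165,-0.015,0,0,0],[0.095,0.193,-0.015,0,0,0],[0.115,0.22,-0.015,0,0,0],[0.136,0.247,-0.015,0,0,0],[0.136,0.247,-0.015,0,0,0]]]'; python3 -c "
from h import *
s=observe();e=inst(s['eef_pos']);f=inst(s['force']+np.r_[X0[:2],0]);d=e[:2]-[.093,-.115];print(e,f,'th',np.arctan2(-d[1],-d[0]),'r',np.hypot(*d))"
```

```text
time: 25.4
eef_pos: [0.5577, -0.1745, 0.1051]
eef_rot: [0.997, 0.076, -0.008, -0.006]
force: [-8.8, 5.2, 5.0]
grip_width: 0.0166
[ 0.02781883 -0.16406207  0.10511015] [-7.86935109  6.49964033  4.95827553] th 0.645228890697262 r 0.08158230365602112
```

```bash
python3 -m jog '[[[0.024,0.026,0,0,0,0],[0.048,0.053,0,0,0,0],[0.072,0.077,0,0,0,0],[0.096,0.1,0,0,0,0],[0.122,0.121,0,0,0,0],[0.149,0.142,0,0,0,0],[0.178,0.16,0,0,0,0],[0.206,0.178,0,0,0,0],[0.236,0.195,0,0,0,0],[0.267,0.209,0,0,0,0],[0.267,0.209,0,0,0,0],[0.267,0.209,0,0,0,0]]]'; python3 -c "
from h import *
s=observe();e=inst(s['eef_pos']);f=inst(s['force']+np.r_[X0[:2],0]);d=e[:2]-[.093,-.115];print(e,f,'th',np.arctan2(-d[1],-d[0]),'r',np.hypot(*d))"
```

```text
time: 26.6
eef_pos: [0.5905, -0.192, 0.1049]
eef_rot: [0.997, 0.077, -0.011, -0.009]
force: [-11.6, 7.2, 18.4]
grip_width: 0.0172
[ 0.05760693 -0.18629026  0.10493386] [-10.35140226   8.8581418   18.36394268] th 1.1099812731203886 r 0.07959252597039203
```

```bash
python3 -m jog '[[[0.03,0.015,-0.015,0,0,0],[0.045,0.022,-0.015,0,0,0],[0.045,0.022,-0.015,0,0,0],[0.045,0.022,-0.015,0,0,0],[0.045,0.022,-0.015,0,0,0]]]' - 55; python3 -c "
from h import *
s=observe();e=inst(s['eef_pos']);f=inst(s['force']+np.r_[X0[:2],0]);d=e[:2]-[.093,-.115];print(e,f,'th',np.arctan2(-d[1],-d[0]),'r',np.hypot(*d))
t=capture('top')[150:260,180:330];w=capture('wrist')
sd=capture('side')[130:270,205:345]
a=np.vstack([cv2.resize(t,(400,293),interpolation=2),cv2.resize(w,(400,300))])
cv2.imwrite('pics/fin.png',np.hstack([a,cv2.resize(sd,(400,593)[:2],interpolation=2)]))"
```

```text
time: 27.1
eef_pos: [0.5906, -0.1919, 0.1051]
eef_rot: [0.997, 0.077, -0.016, -0.012]
force: [-14.6, 5.3, 7.7]
grip_width: 0.0164
[ 0.05776673 -0.18624228  0.10508837] [-13.61079127   7.40185035   7.65478208] th 1.1115137462551574 r 0.079478589628781
```

View pics/fin.png

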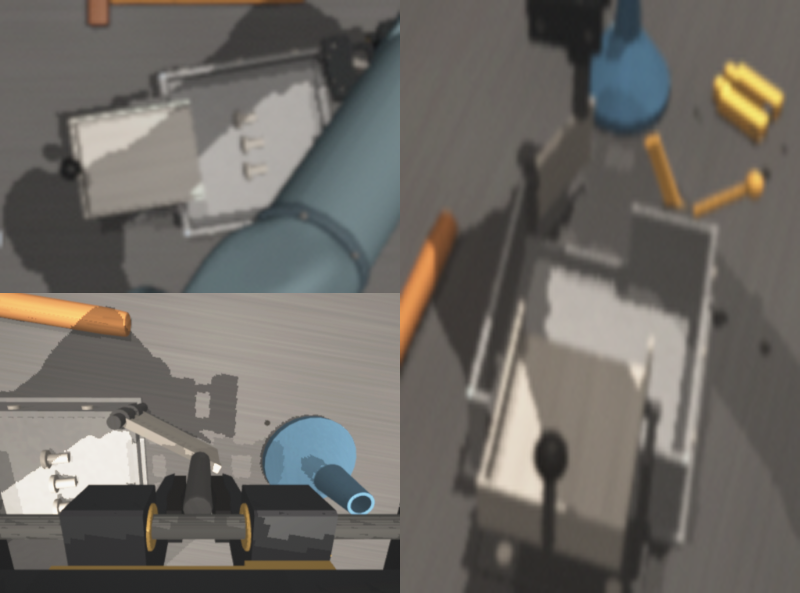

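The last picture shows the gate wide open with the handle gripped, the catch bar up, the three rivets on the bin floor and the pan level. The extra push did not move the handle (1.110 to 1.112 rad), so the gate is on its stop. I'm handing the job in.

```bash
python3 -c "
from station import *
print(sign_off())"
```

```text
the job is handed in; nothing more can be done
None
```

The job is done and handed in at about 27 s. I tipped the pan to its stop and brought it back level. Then I flipped the catch to its stop, pulled the gate wide open, and am still holding it there.

**Last checks:**
- **Rivets and pan:** all three rivets lie on the bin floor, and the pan is empty and level.
- **Catch:** the bar's top edge in the wrist picture matches an angle of 1.1 rad. The last picture still shows the bar up.
- **Gate:** the angle worked out from the arm's position is about 1.11 rad. An extra push did not move it, so it is on its stop, held with a 55 N grip.
- **Bystanders:** the funnel, hammer and jaws appear where they started in the last picture. The collar was outside that crop, but the arm never went near it at low height.

**What went wrong or disagreed:**
- **Missed grasps:** my first tries on the ball slipped off or pinched it off-centre. The real finger pads seem to end about 34 mm short of the stated TCP; I went deeper to allow for this.
- **Grip readings:** widths came out about 1.5 mm under the true diameters (24.3 mm on the ball, 16.7 mm on the handle).
- **Vertical forces:** I saw brief upward forces on the tool of up to 25 N, while pressing the pan onto its rest, flipping the catch and opening the gate. All stayed under the 40 N limit at the times I read them, and it was about 8 N at hand-in.

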